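# Flag the softest shock mount

## Robot

A 6-joint arm with a two-finger parallel gripper is mounted at the origin on a cart in front of the work surface, level with it; the furniture and walls round the work are solid. World frame = base frame: x ahead of the robot, y to its left, z up, the work surface at z = 0. Lengths are in mm, angles in rad, forces in N, time in s.
With the tool pointing down it reaches from about 375 to 750 mm from the base axis. Payload 9 kg.
Tool frame: the origin (TCP) lies on the centre line of the jaws, within the pads' length; the fingertips stand 19 mm ahead of it and the grasp point (between the pads) is the TCP (robot.tip_extent is the distance from the TCP to the fingertips, in mm); x points along the fingers, z is the direction in which the jaws open and shut, and the axes are right-handed (so a half turn about x gives the same grasp; the last joint's range is limited). The gripper opens to 85 mm and grips with 20 to 120 N. Pads are 22 mm wide; open, the fingers measure 114 mm over their backs; the gripper's body (76 mm by 85 mm) begins 54 mm behind the grasp point. The pads swing forward as they close: fully open they stand 13 mm farther back than shut.
Start: joints at [1.108, 0.104, 0.097, 1.564, 0, 1.353], TCP at [145.419, 582.141, 250.331] pointing down, gripper open.
Joint ranges: [-2.99, 2.99], [-0.84, 1.86], [-1.1, 1.16], [-1.84, 2.11], [-1.51, 1.56], [-3.14, 3.14]. Speed limits (rad/s): [2.22, 2.22, 2.57, 3.14, 3.14, 3.14].

## Interface

Orientations are given as a unit quaternion [x, y, z, w].
In Python, from cell import robot gives the robot as it stands.
- The arm moves only by the tool carry_out, never from a script. Its argument "moves" is a list of rows, each a list of 3 entries, a list of its own where there are three numbers: the shift along the tool's x, y, z in mm, then the turn, a rotation vector about the tool's x, y, z in rad, then the opening, from 0 (shut) to 1 (fully open). In form: [[[dx, dy, dz], [ax, ay, az], claw], ...]. A call has 1 to 8 rows; each row shifts and turns the pose as measured when the row begins, along the tool's axes as they then stand; what a row does not reach is not made up. A row lasts 1/12 s, in which the tool goes at most 41.7 mm and 7.16 degrees, less where a joint would pass 70% of its speed; a pose out of reach is approached as far as the arm can. A call is refused whole if a number of a shift passes 41.7 or a number of a turn 0.125, either way. A call with a gripper value outside its range is refused whole. The fingers move at their own pace and stop on an object; "squeeze" is the grip in N (left out, the last holds). Time passes only in rows, so rows that do not move let the fingers close. It gives the time, the measured TCP pose, the force and the opening at its end, in the units of the state.
- robot.sense(): the state, without advancing time (a new reading comes with each control period).
- robot.camera(name): name is "scene" or "side" or "wrist"; returns the picture (384x512x3 uint8, blue, green, red); there is no depth.
- robot.get_calibration(name): a dict with "fx", "fy", "cx", "cy" (pixels), "distortion" ([k1, k2, p1, p2, k3] as OpenCV has them; the pictures are not rectified), "extrinsics" (4x4, takes a point from camera to world coordinates); the wrist camera has in their place "tool_from_camera" (4x4, takes a point from camera to tool coordinates, whose origin is the TCP and whose axes are the tool frame's). Camera axes: x right, y down, z forward; pixel columns grow to the right and rows downward; lengths in mm; the calibration is good to about 2 mm. A picture is of the moment at which its call begins: read the wrist's pose just before it. get_calibration takes no time and is no camera call.
- robot.job_done(): hands the job in, once; it reports no verdict.
The state is a dict: "time_s": time; "q": joint angles; "dq": joint speeds; "joint_torque": joint torques, N m; "ee_pos": TCP position; "tool_rot": TCP orientation; "force": force on the tool from outside, world axes, zero at the start; "moment": the same for the moment, N m; "finger_gap": finger opening in mm.
Only numpy, scipy, OpenCV 4.12 (cv2) and the standard library are available. Lean on these libraries where they do the work, as an engineer would, in place of code of your own. Each camera call takes 0.05 s, during which the arm holds its last target. There are 200 camera calls.

## Task

Three spring shock mounts stand on the bench for checking before they go under the microscope. With the fingertips, press each rubber pad down in turn, from the left one to the right one as seen from the robot, at least half a centimetre each, to feel which spring is softest; then push the pop-up tag of the softest mount fully down. Leave the other two tags up, and do not lift or shove the mounts or disturb the things around them.

Things in the scene. Friction and masses are not known exactly. Their poses are not given: they have to be found in the camera images.
- mount_a: one of three outwardly identical shock mounts standing loose on the worktop (about 0.8 to 1.2 kg); the letter tells nothing of its place. Aluminium base plate 130 (x) x 72 (y) x 8 mm carrying a sprung pad and a pop-up tag; origin: centre of the plate's underside, z up, +x towards the pad; the tag end is nearer the robot
- mount_a_pad_top (a point): centre of the top face of mount_a's round black rubber pad, 48 mm across, on a coil spring; at x=+25, y=0 mm of the mount, z=62 mm at joint value 0 (free: up to 1.5 mm lower); moves down with the pad
- mount_a_tag_top (a point): centre of the top of mount_a's tag, an upright white tab 12 (x) x 26 (y) mm; at x=-45, y=0 mm of the mount, z=50 mm when fully up; moves down with the tag. It rises from a grey housing 26 (x) x 40 (y) mm whose top is at z=33 mm
- pad_a (a joint): how far the pad of mount_a is pressed down, m: 0 free, 0.016 on its stop; springs back. The three springs differ: pressed to 0.010, the softest pushes back with about 4 N, the others with about 8 N and 13 N. A free pad rests about 0.001 or less
- tag_a (a joint): how far the tag of mount_a is pushed down, m: 0 up, 0.014 fully down (its top then 3 mm above the housing); starts at 0 to 0.003, slides against about 2.5 N of friction and stays where it is left
- mount_b: one of three outwardly identical shock mounts standing loose on the worktop (about 0.8 to 1.2 kg); the letter tells nothing of its place. Aluminium base plate 130 (x) x 72 (y) x 8 mm carrying a sprung pad and a pop-up tag; origin: centre of the plate's underside, z up, +x towards the pad; the tag end is nearer the robot
- mount_b_pad_top (a point): centre of the top face of mount_b's round black rubber pad, 48 mm across, on a coil spring; at x=+25, y=0 mm of the mount, z=62 mm at joint value 0 (free: up to 1.5 mm lower); moves down with the pad
- mount_b_tag_top (a point): centre of the top of mount_b's tag, an upright white tab 12 (x) x 26 (y) mm; at x=-45, y=0 mm of the mount, z=50 mm when fully up; moves down with the tag. It rises from a grey housing 26 (x) x 40 (y) mm whose top is at z=33 mm
- pad_b (a joint): how far the pad of mount_b is pressed down, m: 0 free, 0.016 on its stop; springs back. The three springs differ: pressed to 0.010, the softest pushes back with about 4 N, the others with about 8 N and 13 N. A free pad rests about 0.001 or less
- tag_b (a joint): how far the tag of mount_b is pushed down, m: 0 up, 0.014 fully down (its top then 3 mm above the housing); starts at 0 to 0.003, slides against about 2.5 N of friction and stays where it is left
- mount_c: one of three outwardly identical shock mounts standing loose on the worktop (about 0.8 to 1.2 kg); the letter tells nothing of its place. Aluminium base plate 130 (x) x 72 (y) x 8 mm carrying a sprung pad and a pop-up tag; origin: centre of the plate's underside, z up, +x towards the pad; the tag end is nearer the robot
- mount_c_pad_top (a point): centre of the top face of mount_c's round black rubber pad, 48 mm across, on a coil spring; at x=+25, y=0 mm of the mount, z=62 mm at joint value 0 (free: up to 1.5 mm lower); moves down with the pad
- mount_c_tag_top (a point): centre of the top of mount_c's tag, an upright white tab 12 (x) x 26 (y) mm; at x=-45, y=0 mm of the mount, z=50 mm when fully up; moves down with the tag. It rises from a grey housing 26 (x) x 40 (y) mm whose top is at z=33 mm
- pad_c (a joint): how far the pad of mount_c is pressed down, m: 0 free, 0.016 on its stop; springs back. The three springs differ: pressed to 0.010, the softest pushes back with about 4 N, the others with about 8 N and 13 N. A free pad rests about 0.001 or less
- tag_c (a joint): how far the tag of mount_c is pushed down, m: 0 up, 0.014 fully down (its top then 3 mm above the housing); starts at 0 to 0.003, slides against about 2.5 N of friction and stays where it is left
- small_vial: screw-cap sample vial with a red cap, 30 mm across, 50 mm tall, loose bystander; origin: centre of its underside
- battery: small round battery cell lying down, 14x50x14 mm, loose bystander; origin: centre of its underside
- steel_weight: small metal calibration weight with a knob, 21 mm across, 22 mm tall, loose bystander; origin: centre of its underside
- black_vial: screw-cap sample vial with a black cap, 30 mm across, 50 mm tall, loose bystander; origin: centre of its underside

How it is judged:
By the outcome, as a careful person would: the job done as asked, in the order asked, and still so for the second after the job is handed in, with the robot touching nothing.
It also fails if it takes over 51 s, if anything falls off the work surface, if the arm or the gripper's body presses on something with over 40 N, if the wrist force passes 120 N, or if a joint passes its speed limit or range.

## Working session

There is one attempt and no reset: what is moved stays moved. The work goes in short steps, Python scripts to look and compute and a tool call to move; the robot and the scene stay as the last step left them, time stands still between calls to the robot, and variables do not carry over. Pictures are saved under pics/ and viewed, about 8 in all and at most 12, crops included, and the job is handed in when it is done.

Besides the shell and the picture viewer there is one more tool, called after "Emit:" as a command line: name --argument value ..., lists and objects as JSON in quotes. carry_out: Moves the arm, as the interface text tells. Its arguments: {"type":"object","properties":{"moves":{"type":"array"},"squeeze":{"type":"number"}},"required":["moves"]}

```bash
ls; mkdir -p pics; python3 - <<'E'
from cell import robot
import cv2
s=robot.sense(); print({k:s[k] for k in('time_s','ee_pos','tool_rot','force','finger_gap')})
a=robot.camera("scene"); b=robot.camera("side")
cv2.imwrite('pics/scene.png',a); cv2.imwrite('pics/side.png',b)
for n in("scene","side","wrist"): print(n,robot.get_calibration(n))
E
```

```text
pics
{'time_s': 0.0, 'ee_pos': array([145.2696186 , 581.80473778, 249.49138603]), 'tool_rot': array([-0.43543633,  0.55775259,  0.43498513,  0.55686192]), 'force': array([ 0.49618515,  0.12514488, -0.6183524 ]), 'finger_gap': 85.28688656999442}
scene {'fx': 386.5720452552691, 'fy': 386.5720452552691, 'cx': 252.51356512824742, 'cy': 190.4064796250281, 'distortion': array([-0.13410784,  0.        ,  0.        ,  0.        ,  0.        ]), 'extrinsics': array([[-7.49268445e-01, -3.97643454e-01,  5.29600304e-01,
         6.07753750e+01],
       [-6.62211528e-01,  4.60139522e-01, -5.91394549e-01,
         4.75769276e+02],
       [-8.52585947e-03, -7.93820700e-01, -6.08092103e-01,
         6.01044186e+02],
       [ 0.00000000e+00,  0.00000000e+00,  0.00000000e+00,
         1.00000000e+00]])}
side {'fx': 417.9009108810174, 'fy': 417.9009108810174, 'cx': 258.4658745386659, 'cy': 196.73395624824425, 'distortion': array([-0.01958542,  0.        ,  0.        ,  0.        ,  0.        ]), 'extrinsics': array([[ 9.86408514e-01, -8.86950836e-02,  1.38316396e-01,
         4.09103356e+02],
       [-1.63686893e-01, -4.57113460e-01,  8.74216155e-01,
        -8.94403553e+02],
       [-1.43123884e-02, -8.84974839e-01, -4.65418832e-01,
         5.08339305e+02],
       [ 0.00000000e+00,  0.00000000e+00,  0.00000000e+00,
         1.00000000e+00]])}
wrist {'fx': 326.30178852096594, 'fy': 326.30178852096594, 'cx': 257.2666391811603, 'cy': 191.88607297299, 'distortion': array([-0.08337382,  0.        ,  0.        ,  0.        ,  0.        ]), 'tool_from_camera': array([[ 4.15019705e-04, -2.92153946e-01,  9.56371214e-01,
        -1.23482966e+02],
       [ 1.23448877e-03, -9.56370418e-01, -2.92154238e-01,
         7.48998883e+01],
       [ 9.99999152e-01,  1.30187929e-03, -3.62518049e-05,
        -3.41335055e-01],
       [ 0.00000000e+00,  0.00000000e+00,  0.00000000e+00,
         1.00000000e+00]])}
```

View pics/scene.png

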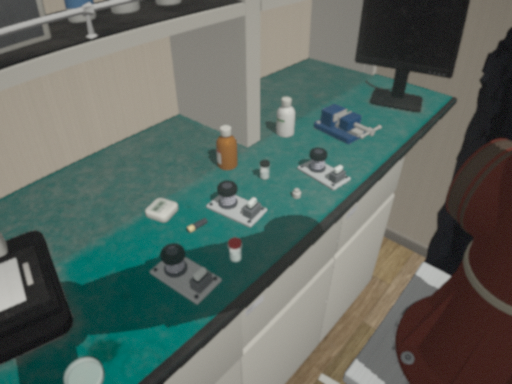

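View pics/side.png

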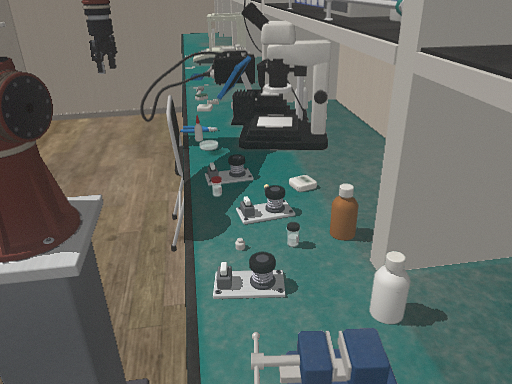

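The scene view shows pads near (173,253), (228,189) and (318,156). In the side view they are near (237,160), (275,192) and (262,262). I'll enlarge these areas and cast first rays.

```bash
cat > h.py <<'E'
import numpy as np, cv2
from scipy.spatial.transform import Rotation as R
from cell import robot
def ray(name,uv,pose=None):
    c=robot.get_calibration(name)
    K=np.array([[c['fx'],0,c['cx']],[0,c['fy'],c['cy']],[0,0,1]])
    p=cv2.undistortPoints(np.array([[uv]],float),K,c['distortion'])[0,0]
    if name=='wrist':
        T=np.eye(4);T[:3,:3]=R.from_quat(pose['tool_rot']).as_matrix();T[:3,3]=pose['ee_pos']
        E=T@c['tool_from_camera']
    else: E=c['extrinsics']
    return E[:3,3],E[:3,:3]@np.array([p[0],p[1],1.])
def onz(name,uv,z,pose=None):
    o,d=ray(name,uv,pose); return o+d*(z-o[2])/d[2]
def tri(r1,r2):
    (o1,d1),(o2,d2)=r1,r2
    t=np.linalg.lstsq(np.c_[d1,-d2],o2-o1,rcond=None)[0]
    a,b=o1+d1*t[0],o2+d2*t[1]; return (a+b)/2,np.linalg.norm(a-b)
E
python3 - <<'E'
from h import *
a=cv2.imread('pics/scene.png');b=cv2.imread('pics/side.png')
cs=[(185,268),(237,202),(324,168)];cd=[(230,168),(265,202),(248,275)]
row=lambda im,cc:np.hstack([cv2.resize(im[y-32:y+32,x-32:x+32],None,fx=4,fy=4,interpolation=cv2.INTER_CUBIC) for x,y in cc])
m=np.vstack([row(a,cs),row(b,cd)]); cv2.imwrite('pics/crop.png',cv2.convertScaleAbs(m,alpha=1.5))
for p,q in zip([(173,251),(228,187),(318,154)],[(237,158),(275,189),(262,259)]):
    print(onz('scene',p,62).round(),onz('side',q,62).round())
E
```

```text
[519. 195.  62.] [521. 185.  62.]
[582. -21.  62.] [587. -25.  62.]
[ 504. -278.   62.] [ 509. -293.   62.]
```

View pics/crop.png

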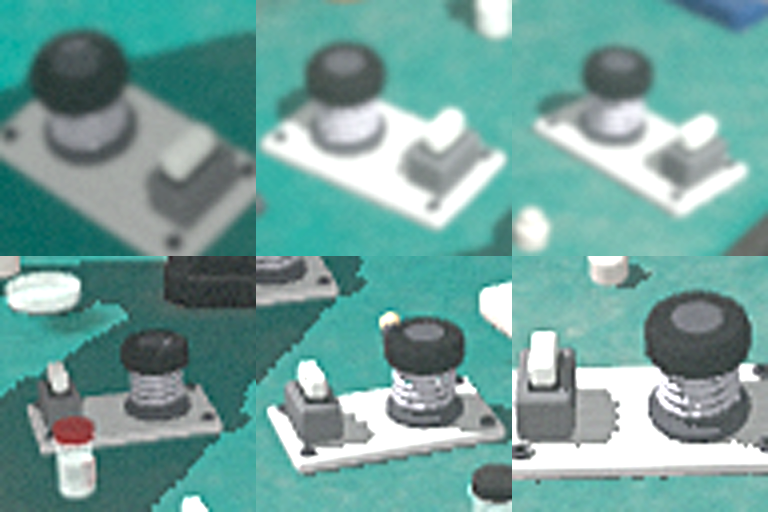

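```bash
python3 - <<'E'
from h import *
S=[(171.75,249.75),(226.25,185.5),(318.5,151)];D=[(237.5,157.5),(275.25,188.75),(262.25,258.25)]
ST=[(200.5,271.5),(252.25,199.5),(339.5,167.25)];DT=[(211.75,163.25),(246,197.75),(224,263.25)]
for n,z,A,B in(('pad',62,S,D),('tag',49,ST,DT)):
  for p,q in zip(A,B):
    x,e=tri(ray('scene',p),ray('side',q)); print(n,onz('scene',p,z).round(),onz('side',q,z).round(),'tri',x.round(),e.round(1))
s=robot.sense();print(s['ee_pos'],R.from_quat(s['tool_rot']).as_matrix().round(3),robot.tip_extent,s['time_s'],s['force'])
M=R.from_quat(s['tool_rot']).as_matrix()
print((M.T@(np.array([500,190,215])-s['ee_pos'])).round(1))
E
```

```text
pad [523. 195.  62.] [523. 188.  62.] tri [524. 194.  60.] 1.6
pad [589. -22.  62.] [588. -23.  62.] tri [588. -22.  62.] 1.3
pad [ 512. -292.   62.] [ 510. -291.   62.] tri [ 510. -291.   62.] 1.6
tag [451. 188.  49.] [450. 192.  49.] tri [450. 189.  50.] 0.4
tag [519. -35.  49.] [516. -31.  49.] tri [517. -33.  51.] 2.2
tag [ 438. -280.   49.] [ 442. -276.   49.] tri [ 439. -279.   50.] 4.4
[145.2903641  581.8779203  249.61043448] [[-0.001 -0.97   0.242]
 [-0.001  0.242  0.97 ]
 [-1.     0.    -0.001]] 19.0 0.1 [-0.75975609  0.28507147 -0.67982966]
[  34.8 -439.1 -294.2]
```

```bash
python3 - <<'E'
from h import *
for uv in((172,97),(183,150),(175,245),(100,65)):
    o,d=ray('side',uv)
    print(uv,[(o+d*(y-o[1])/d[1]).round() for y in(200,500,800,1100)])
c=robot.get_calibration('scene');E=np.linalg.inv(c['extrinsics'])
for p in((330,500,150),(330,800,150),(330,300,100)):
    q=E@np.r_[p,1]; print(p,q[:3].round(),(q[:2]/q[2]*386+[252,190]).round())
s=robot.sense();cv2.imwrite('pics/w0.png',robot.camera('wrist'))
E
```

```text
(172, 97) [array([361., 200., 239.]), array([347., 500., 165.]), array([334., 800.,  91.]), array([ 321., 1100.,   17.])]
(183, 150) [array([375., 200.,  91.]), array([365., 500., -23.]), array([ 356.,  800., -137.]), array([ 346., 1100., -251.])]
(175, 245) [array([ 320.,  200., -215.]), array([ 296.,  500., -414.]), array([ 272.,  800., -612.]), array([ 248., 1100., -811.])]
(100, 65) [array([197., 200., 327.]), array([139., 500., 277.]), array([ 81., 800., 227.]), array([  23., 1100.,  177.])]
(330, 500, 150) [-214.  262.  403.] [ 47. 441.]
(330, 800, 150) [-413.  400.  225.] [-455.  876.]
(330, 300, 100) [-81. 210. 551.] [195. 337.]
```

View pics/w0.png

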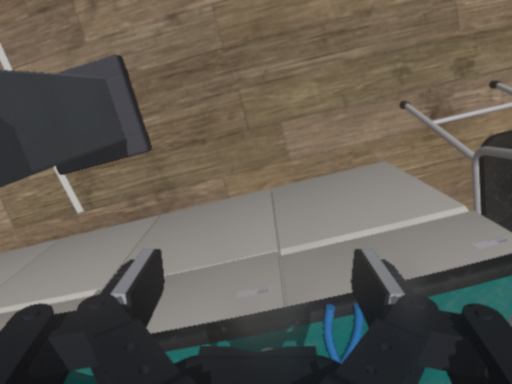

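The wrist view at the start shows only floor and cupboards, with the bench edge at the bottom. The path is clear, so I'm moving over the left pad with the fingers closing.

Emit:
carry_out --moves '[[[4,-33,-20],[0,0,0],0],[[4,-33,-20],[0,0,0],0],[[4,-33,-20],[0,0,0],0],[[4,-33,-20],[0,0,0],0],[[4,-33,-20],[0,0,0],0],[[4,-33,-20],[0,0,0],0],[[4,-33,-20],[0,0,0],0],[[4,-33,-20],[0,0,0],0]]' --squeeze 20

```text
time_s: 0.82
ee_pos: [364.9, 358.5, 213.6]
tool_rot: [-0.438, 0.555, 0.439, 0.553]
force: [0.8, 0.9, -0.2]
finger_gap: -0.1
```

Emit:
carry_out --moves '[[[8,-28,-17.5],[0,0,0],0],[[10,-28,-17.5],[0,0,0],0],[[12,-28,-17.5],[0,0,0],0],[[12,-28,-17.5],[0,0,0],0],[[14,-28,-17.5],[0,0,0],0],[[14,-28,-17.5],[0,0,0],0],[[14,-26,-17],[0,0,0],0],[[0,0,0],[0,0,0],0]]'

```text
time_s: 1.48
ee_pos: [535.4, 179.7, 124.4]
tool_rot: [-0.437, 0.556, 0.437, 0.555]
force: [-0.3, 0.8, -0.7]
finger_gap: -0.0
```

```bash
cat >> h.py <<'E'
def delta(s,p):
    M=R.from_quat(s['tool_rot']).as_matrix(); return (M.T@(np.array(p)-s['ee_pos'])).round(1)
def level(s):  # small turn (tool axes) that brings tool x straight down
    M=R.from_quat(s['tool_rot']).as_matrix(); return (M.T@np.cross(M[:,0],[0,0,-1])).round(4)
E
python3 - <<'E'
from h import *
s=robot.sense();print(s['time_s'],s['ee_pos'].round(1),s['force'].round(2),s['q'].round(2),'turn',level(s))
print(delta(s,(524,193,90)),robot.tip_extent)
cv2.imwrite('pics/w1.png',robot.camera('wrist'))
E
```

```text
1.4833 [535.4 179.7 124.4] [-0.32  0.83 -0.67] [ 0.09  0.01 -0.22  1.33 -0.    0.33] turn [ 0.     -0.0012 -0.0008]
[34.4 14.2 10.2] 19.0
```

View pics/w1.png

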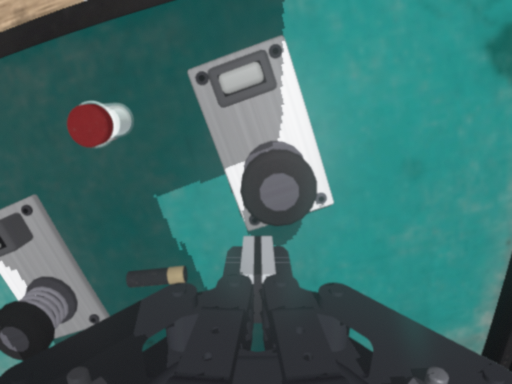

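The wrist view shows the left pad at (279,187), its tag at (241,78) and the fingertips at (258,245). The middle pad is at (22,330).

```bash
python3 - <<'E'
from h import *
s=robot.sense()
p=onz('wrist',(279,187),62,s);print('pad',p,'tag',onz('wrist',(241,77),49,s),'mid',onz('wrist',(22,328),62,s))
print(s['ee_pos'],delta(s,(p[0],p[1],92)))
E
```

```text
pad [516.85681686 198.44993372  62.        ] tag [450.16758188 191.39592728  49.        ] mid [578.63627414  -9.61641643  62.        ]
[534.25724523 181.28876627 125.43928442] [33.5 20.9 12.6]
```

Emit:
carry_out --moves '[[[0,9,5.5],[0,0,0],0],[[8,8,5],[0,0,0],0],[[14,0,0],[0,0,0],0],[[10,0,0],[0,0,0],0],[[0,0,0],[0,0,0],0],[[0,0,0],[0,0,0],0]]'

```text
time_s: 2.03
ee_pos: [515.0, 201.9, 92.7]
tool_rot: [-0.438, 0.555, 0.439, 0.555]
force: [0.2, -0.2, -0.6]
finger_gap: -0.3
```

```bash
python3 - <<'E'
from h import *
s=robot.sense();print(s['ee_pos'].round(1),s['force'].round(2),delta(s,(520,196,71)),level(s))
E
```

```text
[515.  201.9  92.7] [ 0.16 -0.25 -0.65] [21.7 -6.3 -4.6] [ 0.      0.0008 -0.0018]
```

Emit:
carry_out --moves '[[[2,-3,-2],[0,0,0],0],[[3,-3,-2],[0,0,0],0],[[3,0,0],[0,0,0],0],[[0,0,0],[0,0,0],0],[[0,0,0],[0,0,0],0]]'

```text
time_s: 2.45
ee_pos: [520.6, 197.4, 85.8]
tool_rot: [-0.439, 0.554, 0.439, 0.555]
force: [-0.1, -0.2, -0.0]
finger_gap: 0.1
```

Emit:
carry_out --moves '[[[2,0,0],[0,0,0],0],[[2,0,0],[0,0,0],0],[[0,0,0],[0,0,0],0],[[0,0,0],[0,0,0],0]]'

```text
time_s: 2.78
ee_pos: [521.1, 197.1, 81.8]
tool_rot: [-0.439, 0.554, 0.439, 0.555]
force: [0.3, -0.4, 0.7]
finger_gap: -0.0
```

Emit:
carry_out --moves '[[[2,0,0],[0,0,0],0],[[2,0,0],[0,0,0],0],[[0,0,0],[0,0,0],0],[[0,0,0],[0,0,0],0]]'

```text
time_s: 3.12
ee_pos: [521.3, 197.1, 77.7]
tool_rot: [-0.439, 0.554, 0.439, 0.555]
force: [-0.3, -0.1, 0.7]
finger_gap: -0.1
```

Emit:
carry_out --moves '[[[2,0,0],[0,0,0],0],[[2,0,0],[0,0,0],0],[[0,0,0],[0,0,0],0],[[0,0,0],[0,0,0],0]]'

```text
time_s: 3.45
ee_pos: [521.5, 197.2, 73.8]
tool_rot: [-0.439, 0.554, 0.439, 0.556]
force: [-0.9, -0.8, 2.2]
finger_gap: -0.1
```

Emit:
carry_out --moves '[[[2,0,0],[0,0,0],0],[[1.5,0,0],[0,0,0],0],[[0,0,0],[0,0,0],0],[[0,0,0],[0,0,0],0]]'

```text
time_s: 3.78
ee_pos: [521.6, 197.2, 70.5]
tool_rot: [-0.439, 0.553, 0.439, 0.556]
force: [-1.8, -0.5, 3.9]
finger_gap: -0.1
```

Emit:
carry_out --moves '[[[0,0,0],[0,0,0],0]]'

```text
time_s: 3.87
ee_pos: [521.6, 197.2, 70.5]
tool_rot: [-0.439, 0.553, 0.439, 0.556]
force: [-0.6, 0.1, 4.0]
finger_gap: -0.1
```

Emit:
carry_out --moves '[[[-15,0,0],[0,0,0],0],[[-20,0,0],[0,0,0],0],[[-5,-14,-25],[0,0,0],0],[[0,-16,-28],[0,0,0],0],[[0,-16,-28],[0,0,0],0],[[0,-16,-28],[0,0,0],0],[[0,-16,-28],[0,0,0],0],[[0,-16,-28],[0,0,0],0]]'

```text
time_s: 4.53
ee_pos: [575.6, 14.1, 110.3]
tool_rot: [-0.441, 0.551, 0.442, 0.554]
force: [0.7, 0.7, 0.3]
finger_gap: 0.0
```

Emit:
carry_out --moves '[[[0,-10,-14],[0,0,0],0],[[0,0,0],[0,0,0],0],[[0,0,0],[0,0,0],0]]'

```text
time_s: 4.78
ee_pos: [583.8, -9.0, 109.3]
tool_rot: [-0.44, 0.552, 0.44, 0.555]
force: [0.4, 0.2, 0.5]
finger_gap: -0.5
```

```bash
python3 - <<'E'
from h import *
s=robot.sense();print(s['ee_pos'].round(1),s['force'].round(2),delta(s,(586,-21,86)),level(s))
cv2.imwrite('pics/w2.png',robot.camera('wrist'))
E
```

```text
[583.8  -9.  109.3] [0.38 0.2  0.55] [ 23.3  -4.8 -11.2] [0.     0.0027 0.0024]
```

View pics/w2.png

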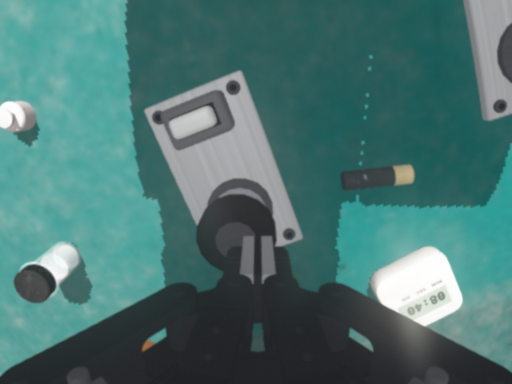

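The wrist view shows the middle pad outline centred near (235,232), its tag at (192,122) and the fingertips at (258,240).

```bash
python3 - <<'E'
from h import *
s=robot.sense()
p=onz('wrist',(235,234),60,s);print('pad',p,'tag',onz('wrist',(192,121),49,s))
print(s['ee_pos'].round(1),delta(s,(586,-21,86)),delta(s,(p[0],p[1],86)))
E
```

```text
pad [584.01510778 -22.16904027  60.        ] tag [517.13728433 -30.7100354   49.        ]
[583.7  -8.7 109.2] [ 23.2  -5.  -11.5] [ 23.2  -3.3 -13.1]
```

Emit:
carry_out --moves '[[[4,-2,-6],[0,0,0],0],[[8,-2,-6],[0,0,0],0],[[6,0,0],[0,0,0],0],[[4,0,0],[0,0,0],0],[[0,0,0],[0,0,0],0],[[0,0,0],[0,0,0],0]]'

```text
time_s: 5.33
ee_pos: [583.3, -17.8, 83.5]
tool_rot: [-0.441, 0.552, 0.442, 0.553]
force: [-0.2, 0.1, 0.8]
finger_gap: 0.2
```

Emit:
carry_out --moves '[[[2,0,0],[0,0,0],0],[[2,0,0],[0,0,0],0],[[0,0,0],[0,0,0],0],[[0,0,0],[0,0,0],0]]'

```text
time_s: 5.67
ee_pos: [583.4, -17.2, 79.7]
tool_rot: [-0.441, 0.551, 0.442, 0.553]
force: [-1.1, 0.1, 1.3]
finger_gap: -0.0
```

Emit:
carry_out --moves '[[[2,0,0],[0,0,0],0],[[2,0,0],[0,0,0],0],[[0,0,0],[0,0,0],0],[[0,0,0],[0,0,0],0]]'

```text
time_s: 6.0
ee_pos: [583.6, -17.2, 76.9]
tool_rot: [-0.441, 0.551, 0.442, 0.553]
force: [-2.6, -0.5, 4.0]
finger_gap: 0.2
```

Emit:
carry_out --moves '[[[2,0,0],[0,0,0],0],[[2,0,0],[0,0,0],0],[[0,0,0],[0,0,0],0],[[0,0,0],[0,0,0],0]]'

```text
time_s: 6.33
ee_pos: [583.7, -17.2, 75.0]
tool_rot: [-0.442, 0.551, 0.442, 0.553]
force: [-4.6, 0.2, 7.6]
finger_gap: -0.1
```

Emit:
carry_out --moves '[[[2,0,0],[0,0,0],0],[[2,0,0],[0,0,0],0],[[0,0,0],[0,0,0],0],[[0,0,0],[0,0,0],0]]'

```text
time_s: 6.67
ee_pos: [583.7, -17.2, 74.1]
tool_rot: [-0.442, 0.551, 0.441, 0.553]
force: [-4.8, 0.3, 8.4]
finger_gap: -0.1
```

```bash
python3 - <<'E'
from h import *
s=robot.sense();print(s['ee_pos'].round(1),s['force'].round(2),delta(s,(511,-290,115)),level(s))
E
```

```text
[583.7 -17.2  74.1] [-4.84  0.29  8.42] [ -41.6   10.9 -282. ] [-0.      0.0021  0.0027]
```

Emit:
carry_out --moves '[[[2,1.5,0],[0,0,0],0],[[3,0.5,0],[0,0,0],0],[[3,0,0],[0,0,0],0],[[0,0,0],[0,0,0],0]]'

```text
time_s: 7.0
ee_pos: [583.6, -17.2, 70.9]
tool_rot: [-0.443, 0.55, 0.44, 0.554]
force: [-7.2, 0.4, 13.2]
finger_gap: -0.2
```

Emit:
carry_out --moves '[[[-15,0,0],[0,0,0],0],[[-20,0,0],[0,0,0],0],[[-10,0,-25],[0,0,0],0],[[0,2,-35],[0,0,0],0],[[0,2,-35],[0,0,0],0],[[0,2,-35],[0,0,0],0],[[0,2,-35],[0,0,0],0],[[0,2,-35],[0,0,0],0]]'

```text
time_s: 7.67
ee_pos: [531.9, -211.3, 118.7]
tool_rot: [-0.448, 0.545, 0.441, 0.554]
force: [0.8, -0.0, -0.0]
finger_gap: -0.2
```

Emit:
carry_out --moves '[[[0,2,-35],[0,0,0],0],[[0,1,-30],[0,0,0],0],[[0,0,-10],[0,0,0],0],[[0,0,0],[0,0,0],0],[[0,0,0],[0,0,0],0]]'

```text
time_s: 8.08
ee_pos: [510.1, -293.9, 117.7]
tool_rot: [-0.447, 0.547, 0.439, 0.556]
force: [-1.0, -0.2, -0.0]
finger_gap: 0.1
```

```bash
python3 - <<'E'
from h import *
s=robot.sense();print(s['ee_pos'].round(1),s['force'].round(2),delta(s,(510,-291,86)),level(s),s['q'].round(2))
cv2.imwrite('pics/w3.png',robot.camera('wrist'))
E
```

```text
[ 510.1 -293.9  117.7] [-0.98 -0.21 -0.01] [31.7  1.3  2.8] [-0.      0.0025  0.017 ] [-0.75  0.07 -0.18  1.31  0.01 -0.53]
```

View pics/w3.png

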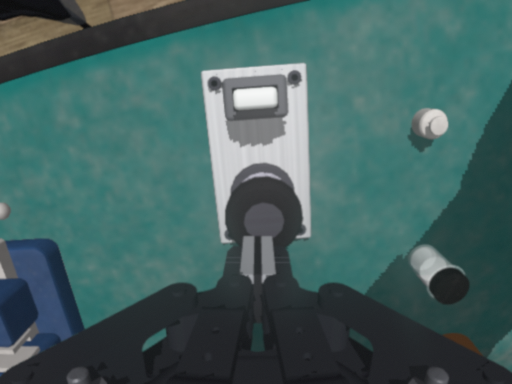

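```bash
python3 - <<'E'
from h import *
s=robot.sense()
p=onz('wrist',(264,217),61,s);print('pad',p,'tag',onz('wrist',(255,97),49,s),s['ee_pos'])
print(delta(s,(p[0],p[1],86)))
E
```

```text
pad [ 507.70683459 -289.01736571   61.        ] tag [ 440.02383695 -279.53936985   49.        ] [ 510.2236415  -293.4741798   117.66170909]
[31.6  4.   3.7]
```

The right pad shows at (264,216) and its tag at (255,97), which puts the pad at about (509,-290). I'll level the tool and press.

Emit:
carry_out --moves '[[[5,1,1.5],[0,0.002,0.017],0],[[10,1,1.5],[0,0,0],0],[[10,0,0],[0,0,0],0],[[5,0,0],[0,0,0],0],[[0,0,0],[0,0,0],0],[[0,0,0],[0,0,0],0]]'

```text
time_s: 8.63
ee_pos: [510.4, -283.1, 82.9]
tool_rot: [-0.443, 0.55, 0.447, 0.549]
force: [0.3, 0.3, 0.6]
finger_gap: -0.1
```

```bash
python3 - <<'E'
from h import *
s=robot.sense();print(s['ee_pos'].round(1),s['force'].round(2),delta(s,(509,-290,71)),level(s))
E
```

```text
[ 510.4 -283.1   82.9] [0.27 0.3  0.59] [11.9 -0.1 -7.1] [ 0.      0.0025 -0.0039]
```

Emit:
carry_out --moves '[[[0,0,-3.5],[0,0.002,-0.004],0],[[0,0,-2.5],[0,0,0],0],[[0,0,0],[0,0,0],0],[[2,0,0],[0,0,0],0],[[2,0,0],[0,0,0],0],[[0,0,0],[0,0,0],0],[[0,0,0],[0,0,0],0]]'

```text
time_s: 9.22
ee_pos: [509.5, -290.1, 79.7]
tool_rot: [-0.446, 0.549, 0.444, 0.55]
force: [0.4, 0.7, 0.7]
finger_gap: 0.2
```

Emit:
carry_out --moves '[[[2,0,0],[0,0,0],0],[[2,0,0],[0,0,0],0],[[0,0,0],[0,0,0],0],[[0,0,0],[0,0,0],0]]'

```text
time_s: 9.55
ee_pos: [509.7, -290.2, 76.2]
tool_rot: [-0.446, 0.549, 0.444, 0.55]
force: [-1.7, 0.6, 3.9]
finger_gap: -0.2
```

Emit:
carry_out --moves '[[[2,0,0],[0,0,0],0],[[2,0,0],[0,0,0],0],[[0,0,0],[0,0,0],0],[[0,0,0],[0,0,0],0]]'

```text
time_s: 9.88
ee_pos: [509.8, -290.3, 72.9]
tool_rot: [-0.446, 0.549, 0.444, 0.55]
force: [-1.9, 1.2, 6.6]
finger_gap: 0.1
```

Emit:
carry_out --moves '[[[2,0,0],[0,0,0],0],[[2,0,0],[0,0,0],0],[[0,0,0],[0,0,0],0],[[0,0,0],[0,0,0],0]]'

```text
time_s: 10.22
ee_pos: [509.8, -290.3, 70.3]
tool_rot: [-0.446, 0.549, 0.444, 0.55]
force: [-2.8, 2.7, 9.0]
finger_gap: -0.4
```

Pressed 10 mm, the left pad pushed back with 4 N, the middle with 13 N and the right with 9 N, so the left is softest. I'm going to its tag.

Emit:
carry_out --moves '[[[-15,0,0],[0,0,0],0],[[-25,0,0],[0,0,0],0],[[-8,10,28],[0,0,0],0],[[0,14,36],[0,0,0],0],[[0,14,36],[0,0,0],0],[[0,14,36],[0,0,0],0],[[0,14,36],[0,0,0],0],[[0,14,36],[0,0,0],0]]'

```text
time_s: 10.88
ee_pos: [475.3, -70.3, 117.1]
tool_rot: [-0.445, 0.551, 0.439, 0.552]
force: [1.0, -0.5, -0.5]
finger_gap: -0.2
```

```bash
python3 - <<'E'
from h import *
s=robot.sense();print(s['ee_pos'].round(1),s['force'].round(2),delta(s,(450,190,112)),level(s))
E
```

```text
[475.3 -70.3 117.1] [ 0.98 -0.51 -0.5 ] [  3.2  81.5 248.6] [ 0.     -0.0048  0.0084]
```

Emit:
carry_out --moves '[[[0,5,37],[0,-0.005,0.008],0],[[0,5,37],[0,0,0],0],[[0,5,37],[0,0,0],0],[[0,5,37],[0,0,0],0],[[0,5,37],[0,0,0],0],[[0,5,37],[0,0,0],0],[[0,3,20],[0,0,0],0],[[0,0,0],[0,0,0],0]]'

```text
time_s: 11.55
ee_pos: [493.0, 191.3, 114.8]
tool_rot: [-0.444, 0.55, 0.443, 0.552]
force: [0.2, 0.2, -0.5]
finger_gap: -0.2
```

Emit:
carry_out --moves '[[[0,0,0],[0,0,0],0],[[0,0,0],[0,0,0],0]]'

```text
time_s: 11.72
ee_pos: [492.5, 192.2, 113.9]
tool_rot: [-0.444, 0.549, 0.444, 0.551]
force: [-0.5, 0.0, 0.0]
finger_gap: -0.2
```

```bash
python3 - <<'E'
from h import *
s=robot.sense();print(s['ee_pos'].round(1),s['force'].round(2),delta(s,(450,190,85)),level(s))
im=robot.camera('wrist');cv2.imwrite('pics/w4.png',im)
E
```

```text
[492.5 192.2 113.9] [-0.52  0.03  0.03] [ 28.8  41.1 -11.2] [0.     0.0019 0.0025]
```

View pics/w4.png

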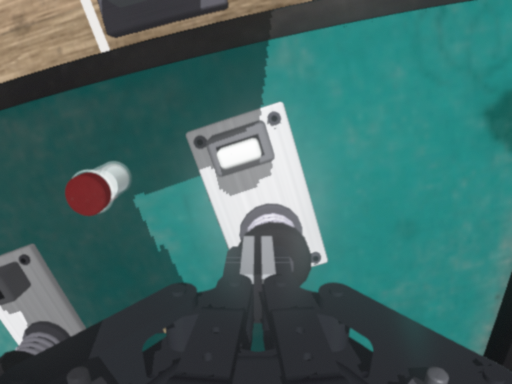

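The tag of the left mount shows at (239,152), and the red vial is well clear at about (95,190).

```bash
python3 - <<'E'
from h import *
s=robot.sense()
p=onz('wrist',(239,152),49,s);print('tag',p,s['ee_pos'])
print(delta(s,(p[0],p[1],85)))
E
```

```text
tag [449.55299216 189.97980052  49.        ] [492.45548126 191.80934825 113.84985771]
[ 28.7  41.6 -10.9]
```

Emit:
carry_out --moves '[[[0,20,-4],[0,0,0],0],[[0,14,-3],[0,0,0],0],[[4,4,-2],[0,0,0],0],[[10,0,0],[0,0,0],0],[[10,0,0],[0,0,0],0],[[4,0,0],[0,0,0],0],[[0,0,0],[0,0,0],0],[[0,0,0],[0,0,0],0]]'

```text
time_s: 12.43
ee_pos: [454.9, 184.4, 81.2]
tool_rot: [-0.442, 0.552, 0.44, 0.554]
force: [0.4, 0.5, -0.6]
finger_gap: -0.2
```

```bash
python3 - <<'E'
from h import *
s=robot.sense();print(s['ee_pos'].round(1),s['force'].round(2),delta(s,(449.5,190,71)),level(s))
E
```

```text
[454.9 184.4  81.2] [ 0.37  0.51 -0.63] [10.2  6.6  4.2] [-0.      0.0009  0.003 ]
```

Emit:
carry_out --moves '[[[0,3.5,2.5],[0,0,0.003],0],[[0,2.5,1.5],[0,0,0],0],[[3,0,0],[0,0,0],0],[[3,0,0],[0,0,0],0],[[0,0,0],[0,0,0],0],[[0,0,0],[0,0,0],0]]'

```text
time_s: 12.93
ee_pos: [450.5, 190.5, 75.1]
tool_rot: [-0.441, 0.552, 0.441, 0.553]
force: [0.4, -0.3, 0.1]
finger_gap: 0.2
```

Emit:
carry_out --moves '[[[3,0,0],[0,0,0],0],[[3,0,0],[0,0,0],0],[[3,0,0],[0,0,0],0],[[3,0,0],[0,0,0],0],[[0,0,0],[0,0,0],0],[[0,0,0],[0,0,0],0]]'

```text
time_s: 13.43
ee_pos: [451.0, 190.5, 62.3]
tool_rot: [-0.441, 0.552, 0.441, 0.553]
force: [-0.2, -0.3, 3.0]
finger_gap: 0.1
```

Emit:
carry_out --moves '[[[2,0,0],[0,0,0],0],[[2,0,0],[0,0,0],0],[[0,0,0],[0,0,0],0],[[0,0,0],[0,0,0],0]]'

```text
time_s: 13.77
ee_pos: [451.0, 190.5, 58.1]
tool_rot: [-0.441, 0.552, 0.441, 0.553]
force: [-0.1, -0.2, 2.8]
finger_gap: 0.1
```

Emit:
carry_out --moves '[[[2,0,0],[0,0,0],0],[[2,0,0],[0,0,0],0],[[0,0,0],[0,0,0],0],[[0,0,0],[0,0,0],0]]'

```text
time_s: 14.1
ee_pos: [451.5, 190.6, 55.1]
tool_rot: [-0.441, 0.552, 0.441, 0.554]
force: [0.4, 0.1, 0.8]
finger_gap: 0.4
```

Emit:
carry_out --moves '[[[2,0,0],[0,0,0],0],[[1,0,0],[0,0,0],0],[[0,0,0],[0,0,0],0]]'

```text
time_s: 14.35
ee_pos: [452.0, 190.8, 55.3]
tool_rot: [-0.442, 0.551, 0.441, 0.554]
force: [0.3, 0.2, -0.7]
finger_gap: 0.1
```

```bash
python3 - <<'E'
from h import *
s=robot.sense();print(s['time_s'],s['ee_pos'].round(1),s['force'].round(2),s['moment'].round(2),s['q'].round(3),s['joint_torque'].round(1),level(s))
a=robot.camera('side');b=robot.camera('scene');s=robot.sense();print(s['ee_pos'],s['force'].round(2))
c=lambda im,x,y:cv2.resize(im[y-50:y+50,x-66:x+67],None,fx=3,fy=3,interpolation=cv2.INTER_CUBIC)
cv2.imwrite('pics/c5.png',cv2.convertScaleAbs(np.hstack([c(a,230,160),c(b,190,265)]),alpha=1.5))
E
```

```text
14.35 [452.  190.8  55.3] [ 0.26  0.23 -0.67] [-0.04  0.   -0.  ] [ 1.32e-01 -1.80e-01 -5.37e-01  1.21e+00  1.00e-03  3.55e-01] [  0.  -40.   49.1   0.2  -0.    0. ] [-0.      0.002   0.0037]
[452.30929017 190.84110808  55.01576116] [-0.95 -0.67  6.38]
```

View pics/c5.png

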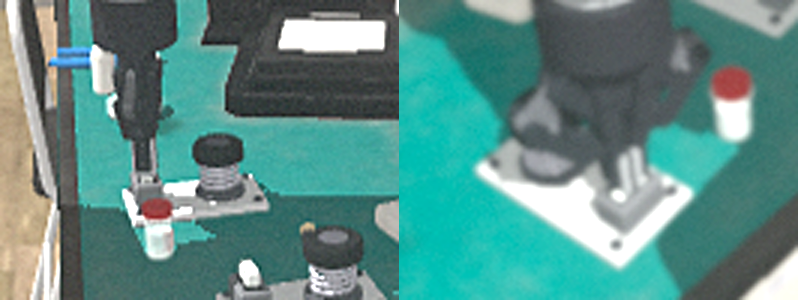

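The crops show the fingertips on the left tag, with the red vial clear. The force is rising at tip z of about 36, which is the stop height. I'll press a touch more to confirm.

Emit:
carry_out --moves '[[[2,0,0],[0,0,0],0],[[2,0,0],[0,0,0],0],[[2,0,0],[0,0,0],0]]'

```text
time_s: 14.7
ee_pos: [452.9, 191.1, 54.8]
tool_rot: [-0.442, 0.551, 0.44, 0.554]
force: [-14.1, -2.8, 27.7]
finger_gap: -0.4
```

Emit:
carry_out --moves '[[[2,1,0],[0,0,0],0],[[2,0,0],[0,0,0],0]]'

```text
time_s: 14.87
ee_pos: [452.8, 191.0, 54.8]
tool_rot: [-0.443, 0.55, 0.44, 0.555]
force: [-13.3, -3.3, 26.1]
finger_gap: -0.1
```

The force is 27 N with no further travel, so the tag is on its stop. Lifting straight up and retreating.

Emit:
carry_out --moves '[[[-4,0,0],[0,0,0],0],[[-12,0,0],[0,0,0],0],[[-25,0,0],[0,0,0],0],[[-35,0,0],[0,0,0],0],[[-35,0,0],[0,0,0],0],[[-35,-10,0],[0,0,0],0],[[0,-30,0],[0,0,0],0],[[0,-10,0],[0,0,0],0]]'

```text
time_s: 15.53
ee_pos: [498.5, 180.2, 208.2]
tool_rot: [-0.443, 0.551, 0.441, 0.553]
force: [-0.4, -0.1, -1.0]
finger_gap: -0.0
```

Emit:
carry_out --moves '[[[0,0,0],[0,0,0],0],[[0,0,0],[0,0,0],0],[[0,0,0],[0,0,0],0]]'

```text
time_s: 15.78
ee_pos: [500.2, 179.7, 209.5]
tool_rot: [-0.443, 0.55, 0.44, 0.554]
force: [-0.5, -0.2, -0.0]
finger_gap: -0.1
```

```bash
python3 - <<'E'
from h import *
s=robot.sense();print(s['time_s'],s['ee_pos'].round(1),s['force'].round(2))
w=robot.camera('wrist');a=robot.camera('side');b=robot.camera('scene')
cv2.imwrite('pics/w6.png',w);cv2.imwrite('pics/side6.png',a);cv2.imwrite('pics/scene6.png',b)
c=lambda im,x,y:cv2.resize(im[y-32:y+32,x-32:x+32],None,fx=4,fy=4,interpolation=cv2.INTER_CUBIC)
m=np.hstack([c(a,x,y) for x,y in[(230,168),(265,202),(248,275)]])
cv2.imwrite('pics/c6.png',np.vstack([cv2.convertScaleAbs(m,alpha=1.5),cv2.resize(w[:330],(768,330))]))
# shifts of side-view patches vs start
g=lambda i:cv2.cvtColor(i,cv2.COLOR_BGR2GRAY)
o=cv2.imread('pics/side.png')
for x,y in[(237,165),(275,205),(250,290),(217,186),(240,244),(293,234)]:
    t=g(o)[y-14:y+15,x-14:x+15];r=cv2.matchTemplate(g(a)[y-20:y+21,x-20:x+21],t,cv2.TM_CCOEFF_NORMED)
    print((x,y),np.array(cv2.minMaxLoc(r)[3])-6,round(r.max(),3))
E
```

```text
15.7833 [500.2 179.7 209.5] [-0.47 -0.21 -0.  ]
(237, 165) [0 0] 0.796
(275, 205) [0 0] 0.832
(250, 290) [0 0] 0.999
(217, 186) [0 0] 0.796
(240, 244) [0 0] 0.995
(293, 234) [0 0] 0.997
```

View pics/c6.png

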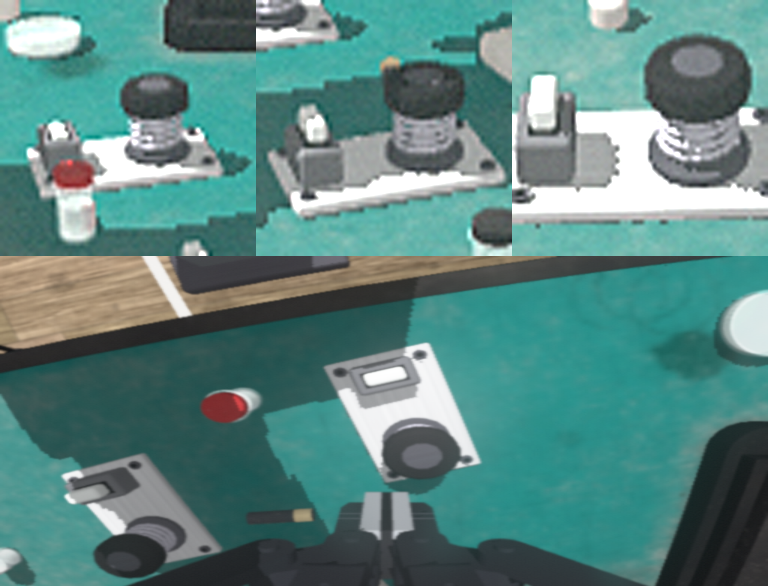

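The left tag is now almost flush with its housing and the other two stand up. The mounts, vials and weight show no shift, and the battery is still lying in place.

```bash
python3 -c "
from cell import robot
print(robot.job_done())"
```

```text
the job is handed in; nothing more can be done
None
```

The softest spring is in the left mount. I pushed its tag fully down and handed the job in at about 16 s of the 51 s allowed.

- **Pressing:** I pressed the pads left, middle, right, each about 10 mm. They pushed back with about 4 N, 13 N and 9 N, which match the 4, 13 and 8 N springs.
- **Tag:** I pushed the left tag until it stopped moving, with about 27 N on it and the fingertips at z of about 36 mm, the height given for fully down.
- **Last checks:** The final pictures show the left tag down and the other two up. Compared with the first side view, the mounts, both vials and the weight show no shift. That comparison is weaker (match about 0.8) for the left and middle mounts and the red vial, because the shadows had changed. I checked the battery by eye only.
- **Sideways force:** The tool felt sideways forces while pressing: about 7 N on the middle pad, up to 4 N on the right pad and 14 N on the tag stop. No mount visibly moved.
- **Force reading:** It briefly dropped to about zero when the tag first met its stop, so I pressed again to confirm.

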